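Start and run down a centrifuge's rotor nut

ROBOT

A 6-joint arm with a two-finger parallel gripper is mounted at the origin on the work surface. World frame = base frame: x ahead of the robot, y to its left, z up, the work surface at z = 0. Lengths are in mm, angles in rad, forces in N, time in s.
With the tool pointing down it reaches from about 350 to 775 mm from the base axis. Payload 7.3 kg.
Tool frame: the origin (TCP) lies midway between the tips of the shut fingers; the grasp point (between the pads) lies 19 mm behind it (bot.tcp_to_grasp is the distance from the TCP to the grasp point, in mm); z points along the fingers, y is the line along which they close (so a half turn about z gives the same grasp; the last joint's range is limited). The gripper opens to 92 mm and grips with 3 to 60 N. Pads are 19 mm wide; open, the fingers measure 130 mm over their backs; the gripper's body (75 mm by 190 mm) begins 47 mm behind the grasp point.
Start: joints at [-1.469, 0.342, 1.524, -0, 1.275, -0.146], TCP at [128.789, -508.978, 226.741] pointing down, gripper open.
Joint ranges: [-2.53, 2.53], [-0.77, 2.02], [0.04, 2.7], [-1, 4.14], [0.28, 2.66], [-3.11, 3.11]. Speed limits (rad/s): [2.57, 2.57, 3.14, 3.14, 3.14, 3.14].

INTERFACE

Orientations are given as [roll, pitch, yaw] about the fixed x, y, z axes, in that order (R = Rz(yaw) Ry(pitch) Rx(roll)).
In Python, from plant import bot, viewer gives the robot as it stands. The module is installed in compiled form; this text tells all that it offers.
- The arm moves only by the shell command python3 -m handwheel 'ROWS'. ROWS is text: rows parted by semicolons, each of 7 numbers parted by spaces: the shift along the tool's x, y, z scaled (see below), then the turn, a rotation vector about the tool's x, y, z scaled (see below), then the opening, from -1 (shut) to 1 (fully open), so that 0 is half open. In form: tx ty tz rx ry rz gripper; .... A call has 1 to 8 rows; each row is the pose to reach, as a shift and turn from the pose commanded when the call began, along the tool's axes at that moment, turning the shorter way round; what a row does not reach only later rows make up. The controller multiplies each number of a shift by 10 cm and each number of a turn by pi rad. A row lasts 1/12 s, in which the tool goes at most 41.7 mm and 7.16 degrees, less where a joint would pass 70% of its speed; a pose out of reach is approached as far as the arm can. A call with a number of a shift or a turn outside -1 to 1 is refused whole. A call with a gripper value outside its range is refused whole. The fingers move at their own pace and stop on an object; the grip force is fixed at half the most. Time passes only in rows, so rows that repeat a pose let the fingers close. It gives the time, the measured TCP pose, the force, the opening and the grip force at its end, in the units of the state.
- bot.get_obs(): the state, without advancing time (a new reading comes with each control period).
- viewer.capture(name): name is "scene" or "top" or "wrist"; returns a dict with "frame" (480x640x3 uint8, red, green, blue), "fov_y" (degrees; the focal length in pixels is half the picture's height over the tangent of half this angle, whatever the lens; pixels are square), "cx", "cy" (the principal point, pixels), "T" (4x4, takes a point from camera to world coordinates). Camera axes: x right, y down, z forward; pixel columns grow to the right and rows downward; lengths in mm; the calibration is good to about 2 mm. A picture is of the moment at which its call begins. There is no depth.
- bot.close_job(): hands the job in; it is judged then, once.
Trained networks look in a picture, given as the dict that the camera call returned (one of the last four; its "shot" number tells which), for a name from the list of things; names that differ only in an ending like _2 or _b are one class to them, and where a whole thing is asked for, a point or a joint stands for the part that bears it (a point fixed in the world has none). Each returns a list of dicts, best first, with "score" (0 to 1); they miss things now and then, are a little off and sometimes report something else, mostly with a low value. They report only what shows in the picture. A call takes as long as a camera call.
- viewer.recognise(target, picture): "centre" ([column, row] in pixels, amid what is visible of it).
- viewer.cut_out(target, picture): "pixels" (480x640 bool, what is visible of it) and "centre" ([column, row] in pixels, amid what is visible of it).
The state is a dict: "time": time; "joint_positions": joint angles; "dq": joint speeds; "tau": joint torques, N m; "tool_pos": TCP position; "tcp_rot": TCP orientation; "contact_force": force on the tool from outside, world axes, zero at the start; "moment": the same for the moment, N m; "grip_width": finger opening in mm; "finger_force": force on a finger pad.
Only numpy, scipy, OpenCV 4.12 (cv2) and the standard library are available. Lean on these libraries where they do the work, as an engineer would, in place of code of your own. Each camera call takes 0.05 s, during which the arm holds its last target. There are 200 camera calls.

TASK

Fit the loose rotor nut, the knurled metal ring on the grey mat, onto the threaded spindle of the open centrifuge: set it squarely on the spindle and, bearing lightly on the thread, turn it backward (anticlockwise) until it has climbed the thread start and drops off it, then forward until it is home and snug, with the spring washer under it pressed most of the way down. Do not force the thread or overtighten, leave the other things where they are, and let go of the nut.

Things in the scene. Friction and masses are not known exactly. Their poses are not given: they have to be found in the camera images.
- nut_mid (a point): Centre, half-way up, of the loose rotor nut: a round aluminium ring nut, knurled outside, 42 mm diameter, 26 mm tall, open right through (bore 27 mm), about 90 g. It stands upright on the mat; z is its axis. Coarse right-handed three-start thread inside, beginning 4 mm above the underside; where its starts lie round the nut is not known.
- nut: The same nut; origin at the centre of its underside, 13 mm below nut_mid, z up along its axis.
- seat (a point): Centre of the top face of the steel spring washer (39 mm across) on the rotor hub, unpressed, 160 mm above the bench and level with the case rim; z is the spindle axis. The washer gives 2 mm under load, 8 N per mm, then is solid. The rotor disc (148 mm across) lies 14 mm lower, in a chamber 176 mm wide. The spindle stands 22.5 mm above this point: smooth nose 22 mm diameter, its top 5.5 mm tapered to 14 mm.
- thread: The steel thread on the fixed spindle: origin on the axis 14.6 mm above seat, z up. Three starts, right-handed (clockwise from above screws on), 16.8 mm per turn, 1 mm axial play. A nut set down on it rests 6.3 to 11.7 mm above seat, by its yaw; turned backward it climbs to 11.2-11.7, then drops 4 to 5.5 (3 starts a turn); then 2.4 rad forward reach the washer, 3.2 press it 1.5 mm.
- centrifuge: The white bench centrifuge, 240 mm wide, 280 mm deep, 160 mm tall, standing fixed; origin on the bench under the spindle axis, its -x is the front with the controls, its +x the hinge side, where the open lid stands 0.12 to 0.21 m from the axis and up to 0.40 m above the bench. The drive is braked: rotor and spindle do not turn.
- jar_mid (a point): Centre of a white-capped specimen jar, 54 mm diameter, 62 mm tall, at a corner of the mat: leave it.
- oil_mid (a point): Centre of a small amber dropper bottle, 30 mm diameter, 62 mm tall, at a corner of the mat: leave it.
- collar_mid (a point): Centre of a plain black ring, 34 mm diameter, 20 mm tall, at a corner of the mat: leave it.
- key_mid (a point): Shaft of a T-handled key lying on the bench between mat and centrifuge, 95 mm long, handle 83 mm wide, 13 mm high: leave it.
- vial_mid (a point): Centre of a small glass vial with a grey cap, 24 mm diameter, 46 mm tall, at a corner of the mat: leave it.
- pen_mid (a point): Centre of a felt pen, 130 mm long, 11 mm thick, lying along the edge of the mat: leave it.
- washer: The spring washer on the rotor hub: a steel disc 39 mm across, origin at the centre of its top face, z up (unpressed it lies at seat).

How it is judged:
By the outcome, as a careful person would: the job done as asked, in the order asked, and still so for the second after the job is handed in, with the robot touching nothing.
It also fails if it takes over 61 s, if anything falls off the work surface, if the arm or the gripper's body presses on something with over 40 N, if the wrist force passes 120 N, or if a joint passes its speed limit or range.

## Working session

There is one attempt and no reset: what is moved stays moved. The work goes in short steps, Python scripts to look and compute and a shell command to move; the robot and the scene stay as the last step left them, time stands still between calls to the robot, and variables do not carry over. Pictures are saved under pics/ and viewed, at most 10 in all, crops included, and the job is handed in when it is done.

```bash
mkdir -p pics
cat > h.py <<'E'
import numpy as np, cv2
from plant import bot, viewer
from scipy.spatial.transform import Rotation as R
def px(p,uv,z):
    f=240/np.tan(np.radians(p["fov_y"])/2)
    d=np.array(p["T"])[:3,:3]@np.array([(uv[0]-p["cx"])/f,(uv[1]-p["cy"])/f,1])
    o=np.array(p["T"])[:3,3]
    return o+d*(z-o[2])/d[2]
def proj(p,X):
    f=240/np.tan(np.radians(p["fov_y"])/2); T=np.array(p["T"])
    c=T[:3,:3].T@(np.array(X)-T[:3,3]); return [p["cx"]+f*c[0]/c[2],p["cy"]+f*c[1]/c[2]]
def save(p,n): cv2.imwrite("pics/"+n,cv2.cvtColor(p["frame"],cv2.COLOR_RGB2BGR))
E
python3 - <<'E'
from h import *
o=bot.get_obs(); print({k:np.round(v,3) for k,v in o.items()})
for n in("scene","top","wrist"):
    p=viewer.capture(n); save(p,n+"0.png"); print(n,p["fov_y"],p["cx"],p["cy"],np.round(p["T"],2).tolist())
    for t,z in(("nut_mid",13),("seat",160),("washer",160),("jar_mid",31),("collar_mid",10),("key_mid",6),("oil_mid",31),("vial_mid",23),("centrifuge",100)):
        for r in viewer.recognise(t,p)[:2]: print(t,np.round(r["score"],2),np.round(r["centre"],1),px(p,r["centre"],z).round(1))
E
```

```text
{'time': np.float64(0.0), 'joint_positions': array([-1.469,  0.343,  1.525, -0.   ,  1.275, -0.146]), 'dq': array([ 0.001, -0.001, -0.001, -0.001, -0.   ,  0.001]), 'tau': array([-1.0000e-03, -4.3125e+01, -2.4422e+01,  7.2000e-02,  5.6000e-02,
       -0.0000e+00]), 'tool_pos': array([ 128.734, -508.537,  226.056]), 'tcp_rot': array([-3.14 , -0.   ,  0.248]), 'contact_force': array([-0.362, -0.362,  0.292]), 'moment': array([ 0.004, -0.033, -0.002]), 'finger_force': np.float64(0.0), 'grip_width': np.float64(91.866)}
scene 52.07515740810845 318.3993713647569 241.073141526061 [[0.27, 0.69, -0.67, 1100.68], [0.96, -0.2, 0.18, -23.3], [-0.01, -0.7, -0.72, 747.28], [0.0, 0.0, 0.0, 1.0]]
nut_mid 0.94 [396.7 255.4] [495.1 302.8  13. ]
nut_mid 0.23 [355.5 314.7] [610.3 176.1  13. ]
seat 0.68 [140.7 289.8] [ 573.4 -164.   160. ]
washer 0.74 [138.4 279.4] [ 551.1 -166.9  160. ]
jar_mid 0.58 [423.1 208.1] [396.4 402.   31. ]
jar_mid 0.51 [353.5 316.3] [624.6 166.7  31. ]
collar_mid 0.8 [355.5 317. ] [613.1 175.3  10. ]
key_mid 0.68 [325.  368.6] [695.9  93.5   6. ]
oil_mid 0.58 [469.1 295.6] [63
[... 346 characters left out ...]
 0.69 [226.1 260.5] [496.4 293.7  13. ]
seat 0.71 [470.4 261.1] [ 524.3 -157.   160. ]
washer 0.52 [473.5 258.9] [ 528.8 -162.2  160. ]
washer 0.15 [334.5 184.6] [634.2  93.3 160. ]
jar_mid 0.91 [164.6 300.4] [400.1 397.3  31. ]
collar_mid 0.67 [290.6 210.3] [619.  177.2  10. ]
key_mid 0.52 [335.6 186.7] [683.8  89.1   6. ]
oil_mid 0.55 [192.  188.2] [635.2 384.6  31. ]
vial_mid 0.67 [270.1 324.1] [380.  185.6  23. ]
centrifuge 0.91 [509.6 270.1] [ 529.2 -249.2  100. ]
centrifuge 0.58 [470.6 259.1] [ 541.1 -176.   100. ]
wrist 71.93756492323742 315.91004102782176 241.30727406166508 [[0.24, -0.92, -0.3, 211.35], [-0.97, -0.23, -0.08, -487.51], [0.0, 0.31, -0.95, 385.41], [0.0, 0.0, 0.0, 1.0]]
```

View pics/top0.png

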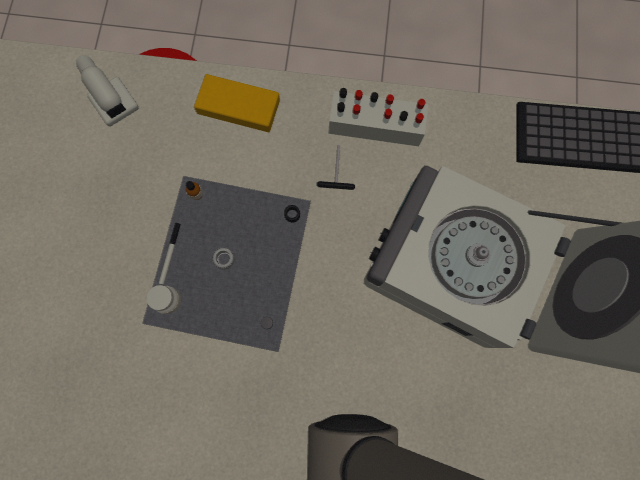

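View pics/scene0.png

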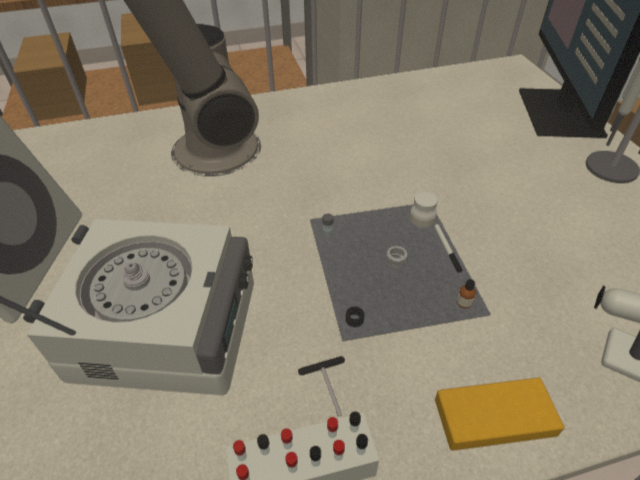

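Run:
```python
from h import *
s=viewer.capture("scene"); p=viewer.capture("top")
for z in(13,26): print("nut",px(s,(397,254),z).round(),px(p,(223,258),z).round())
print("spindle top",px(s,(131,266),180).round(),px(p,(482,251),180).round())
print("rotor ctr",px(s,(136,283),146).round(),px(p,(478,254),146).round())
for n,uv,z in(("case corner frontback",(432,168),160),("front-near",(385,283),160),("far near",(513,345),160),("back hinge",(565,240),160),("lid low",(530,345),200),("lidtop",(560,215),200),("lid up low",(530,345),400)): print(n,px(p,uv,z).round())
print(px(s,(80,235),170).round(),px(s,(35,308),170).round(),px(s,(0,120),400).round())
```

```text
nut [492. 305.  13.] [501. 301.  13.]
nut [502. 299.  26.] [499. 298.  26.]
spindle top [ 539. -172.  180.] [ 540. -170.  180.]
rotor ctr [ 545. -174.  146.] [ 542. -174.  146.]
case corner frontback [688. -79. 160.]
front-near [468. -13. 160.]
far near [ 390. -235.  160.]
back hinge [ 582. -321.  160.]
lid low [ 391. -246.  200.]
lidtop [ 613. -292.  200.]
lid up low [ 380. -157.  400.]
[ 434. -256.  170.] [ 574. -311.  170.] [ 444. -277.  400.]
```

```bash
python3 -m handwheel '0.73 -0.43 -1 0 0 -0.3 1;0.73 -0.43 -1 0 0 -0.3 1;0.73 -0.43 -1 0 0 -0.3 1;0.73 -0.43 -1 0 0 -0.3 1;0.73 -0.43 -1 0 0 -0.3 1;0.73 -0.43 -1 0 0 -0.3 1;0.73 -0.43 -1 0 0 -0.3 1;0.73 -0.43 -1 0 0 -0.3 1'
python3 -m handwheel '0.96 0.26 -1 0 0 -0.121 1;0.96 0.26 -1 0 0 -0.121 1;0.96 0.26 -1 0 0 -0.121 1;0.96 0.26 -1 0 0 -0.121 1;0.96 0.26 -1 0 0 -0.121 1'
python3 -m handwheel '1 0.6 -0.25 0 0 0 1;1 0.6 -0.25 0 0 0 1;1 0.6 -0.25 0 0 0 1;1 0.6 -0.25 0 0 0 1'
```

```text
time: 2.27
tool_pos: [189.1, -449.3, 326.9]
tcp_rot: [3.141, 0.0, 1.197]
contact_force: [0.3, -0.7, 0.5]
grip_width: 91.9
finger_force: 0.0
time: 2.68
tool_pos: [250.3, -368.8, 430.3]
tcp_rot: [3.138, 0.006, 1.574]
contact_force: [-0.4, -0.4, -0.1]
grip_width: 91.8
finger_force: 0.0
time: 3.02
tool_pos: [310.7, -266.5, 452.5]
tcp_rot: [3.139, 0.0, 1.574]
contact_force: [-0.2, -0.8, 0.2]
grip_width: 92.0
finger_force: 0.0
```

```bash
python3 -m handwheel '1 0.8 0 0 0 0 1;1 0.8 0 0 0 0 1;1 0.8 0 0 0 0 1;1 0.8 0 0 0 0 1'
python3 -m handwheel '1 0.6 0 0 0 0 1;1 0.6 0 0 0 0 1;1 0.6 0 0 0 0 1'
python3 -m handwheel '1 0.4 0 0 0 0 1;1 0.4 0 0 0 0 1;1 0.4 0 0 0 0 1'
python3 -m handwheel '1 0.05 0 0 0 0 1;1 0.05 0 0 0 0 1;1 0.05 0 0 0 0 1'
python3 -m handwheel '1 0.05 1 0 0 0 1;1 0.05 1 0 0 0 1;1 0.05 1 0 0 0 1;1 0.05 1 0 0 0 1'
python3 -m handwheel '0.7 0 1 0 0 0 1;0.7 0 1 0 0 0 1;0.7 0 1 0 0 0 1;0.7 0 1 0 0 0 1'
python3 -m handwheel '0 0 1 0 0 0 1;0 0 1 0 0 0 1;0 0 1 0 0 0 1;0 0 1 0 0 0 1;0 0 1 0 0 0 1'
python3 - <<'E'
from h import *
print(bot.get_obs()["tool_pos"])
p=viewer.capture("wrist"); save(p,"w1.png")
for t in("nut_mid","nut"):
    for r in viewer.cut_out(t,p)[:2]:
        ys,xs=np.where(r["pixels"]); print(t,r["score"],r["centre"],xs.min(),xs.max(),ys.min(),ys.max(),px(p,r["centre"],13))
E
```

```text
time: 3.35
tool_pos: [391.4, -166.3, 450.2]
tcp_rot: [-3.141, -0.003, 1.575]
contact_force: [-0.4, -0.8, 0.1]
grip_width: 92.1
finger_force: 0.0
time: 3.6
tool_pos: [449.8, -69.4, 450.1]
tcp_rot: [-3.14, -0.0, 1.568]
contact_force: [0.4, -0.5, 0.1]
grip_width: 91.7
finger_force: 0.0
time: 3.85
tool_pos: [490.1, 31.9, 449.7]
tcp_rot: [-3.139, -0.001, 1.571]
contact_force: [0.3, -0.4, -0.1]
grip_width: 91.9
finger_force: 0.0
time: 4.1
tool_pos: [494.4, 132.8, 449.6]
tcp_rot: [-3.139, -0.001, 1.572]
contact_force: [-0.4, 0.4, 0.0]
grip_width: 91.7
finger_force: 0.0
time: 4.43
tool_pos: [498.0, 231.3, 345.4]
tcp_rot: [-3.133, 0.002, 1.571]
contact_force: [-0.6, -0.7, 0.1]
grip_width: 91.5
finger_force: 0.0
time: 4.77
tool_pos: [496.2, 300.4, 242.7]
tcp_rot: [-3.128, 0.005, 1.572]
contact_force: [-1.5, 0.4, -0.6]
grip_width: 91.8
finger_force: 0.0
time: 5.18
tool_pos: [499.7, 298.6, 151.3]
tcp_rot: [-3.14, 0.001, 1.569]
contact_force: [-0.3, -0.3, 1.1]
grip_width: 91.7
finger_force: 0.0
[499.65011235 298.60926522 151.31840128]
nut 0.89 [311.2, 238.7] 293 340 207 255 [495.32314865 288.87825722  13.        ]
```

View pics/w1.png

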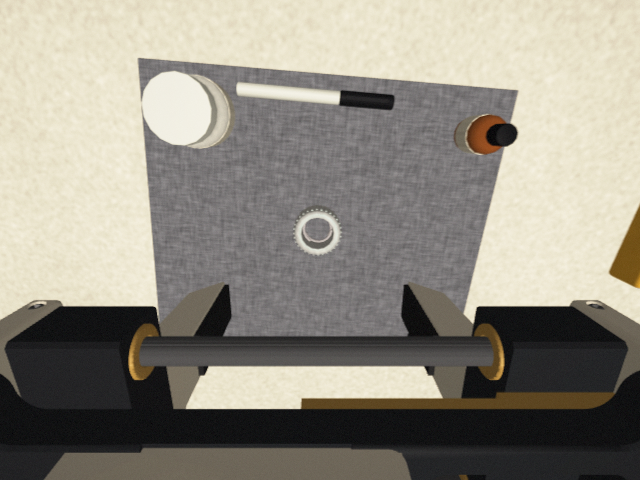

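Run:
```python
from h import *
p=viewer.capture("wrist")
print(px(p,(317,231),26),px(p,(317.5,232),13)); t=bot.get_obs()["tool_pos"]; print(t,proj(p,t),proj(p,[t[0],t[1],13]),np.round(p["T"],3).tolist())
```

```text
[502.46187956 301.12685104  26.        ] [503.03039615 296.32628521  13.        ]
[500.43996855 300.01473997 153.82610315] [np.float64(315.0352729084398), np.float64(300.0858255330457)] [np.float64(314.7484320899215), np.float64(228.24982552943743)] [[1.0, -0.003, 0.004, 500.333], [-0.002, -0.95, -0.311, 385.259], [0.004, 0.311, -0.95, 312.692], [0.0, 0.0, 0.0, 1.0]]
```

```bash
python3 -m handwheel '0.01 0.02 1 0 0 0 0.4;0.01 0.02 1 0 0 0 0.4;0.01 0.02 1 0 0 0 0.4;0.01 0.02 1 0 0 0 0.4'
python3 -m handwheel '0 0 0.2 0 0 0 0.4;0 0 0.467 0 0 0 0.4;0 0 0.467 0 0 0 0.4;0 0 0.467 0 0 0 0.4'
python3 -m handwheel '0 0 0 0 0 0 -0.3;0 0 0 0 0 0 -0.3;0 0 0 0 0 0 -0.3;0 0 0 0 0 0 -0.3;0 0 0 0 0 0 -0.3;0 0 0 0 0 0 -0.3'
```

```text
time: 5.72
tool_pos: [499.2, 300.0, 48.7]
tcp_rot: [-3.136, 0.003, 1.57]
contact_force: [0.2, 0.3, -0.6]
grip_width: 69.9
finger_force: 0.0
time: 6.05
tool_pos: [502.0, 301.3, 6.5]
tcp_rot: [3.14, -0.001, 1.57]
contact_force: [0.3, -0.2, 0.9]
grip_width: 64.2
finger_force: 0.0
time: 6.55
tool_pos: [501.4, 301.2, 6.0]
tcp_rot: [3.141, -0.0, 1.57]
contact_force: [-1.5, -0.2, 6.6]
grip_width: 41.7
finger_force: 30.0
```

```bash
python3 -m handwheel '0 0 -0.2 0 0 0 -1;0 0 -1 0 0 0 -1;0 0 -1 0 0 0 -1;0 0 -1 0 0 0 -1;0 0 -1 0 0 0 -1'
python3 -m handwheel '-1 0.1 -1 0 0 0 -1;-1 0.1 -1 0 0 0 -1;-1 0.1 -1 0 0 0 -1;-1 0.1 -1 0 0 0 -1'
python3 -m handwheel '-1 0.1 -0.6 0 0 0 -1;-1 0.1 -0.6 0 0 0 -1;-1 0.1 -0.6 0 0 0 -1'
python3 -m handwheel '-1 0.1 0 0 0 0 -1;-1 0.1 0 0 0 0 -1;-1 0.1 0 0 0 0 -1'
python3 -m handwheel '-1 0.08 0 0 0 0 -1;-1 0.08 0 0 0 0 -1;-1 0.08 0 0 0 0 -1'
python3 -m handwheel '-0.72 0 0 0 0 0 -1;-0.72 0 0 0 0 0 -1;-0.72 0 0 0 0 0 -1;-0.72 0 0 0 0 0 -1;-0.72 0 0 0 0 0 -1'
python3 - <<'E'
from h import *
for n in("top","wrist"):
    p=viewer.capture(n); save(p,n+"2.png"); o=bot.get_obs()
    print(n,proj(p,[540,-171,182.5]),proj(p,o["tool_pos"]))
    for t in("nut","washer","seat","thread"):
        for r in viewer.recognise(t,p)[:1]: print(t,r["score"],r["centre"],px(p,r["centre"],160))
print({k:np.round(o[k],3) for k in("time","joint_positions","tool_pos","tcp_rot","contact_force","moment","grip_width")})
E
```

```text
time: 6.97
tool_pos: [502.4, 301.6, 107.5]
tcp_rot: [3.137, -0.002, 1.571]
contact_force: [0.2, -0.2, -2.1]
grip_width: 41.4
finger_force: 30.0
time: 7.3
tool_pos: [512.0, 198.3, 207.2]
tcp_rot: [3.139, 0.001, 1.569]
contact_force: [1.3, 0.4, 0.1]
grip_width: 41.7
finger_force: 30.0
time: 7.55
tool_pos: [520.5, 99.3, 264.6]
tcp_rot: [-3.14, 0.0, 1.57]
contact_force: [1.9, -0.1, -0.4]
grip_width: 41.6
finger_force: 30.0
time: 7.8
tool_pos: [530.7, -3.0, 263.4]
tcp_rot: [-3.139, 0.001, 1.568]
contact_force: [0.0, 1.1, -1.2]
grip_width: 41.9
finger_force: 30.0
time: 8.05
tool_pos: [538.5, -103.1, 262.8]
tcp_rot: [-3.138, 0.001, 1.568]
contact_force: [-0.1, 0.6, -1.4]
grip_width: 41.4
finger_force: 30.0
time: 8.47
tool_pos: [538.5, -170.3, 263.4]
tcp_rot: [-3.139, -0.002, 1.57]
contact_force: [0.8, 0.8, -1.9]
grip_width: 41.9
finger_force: 30.0
top [np.float64(483.34662143271225), np.float64(250.72368983968795)] [np.float64(501.0846518548909), np.float64(241.09388151749314)]
nut 0.61 [493.9, 236.5] [ 573.30606808 -195.98226202  160.        ]
washer 0.75 [474.6, 259.0] [ 528.87002528 -164
[... 202 characters left out ...]
, np.float64(250.31393195600307)] [np.float64(315.45486072002853), np.float64(300.72445572938176)]
nut 0.67 [313.1, 303.0] [ 536.85396783 -229.1371568   160.        ]
washer 0.71 [318.3, 229.2] [ 541.2894896  -160.48715841  160.        ]
seat 0.86 [315.4, 218.5] [ 538.88091438 -151.35418876  160.        ]
thread 0.69 [316.2, 233.3] [ 539.5519188  -164.03972637  160.        ]
{'time': np.float64(8.767), 'joint_positions': array([-0.441,  0.391,  1.343, -0.   ,  1.407, -0.442]), 'tool_pos': array([ 539.014, -170.049,  265.07 ]), 'tcp_rot': array([3.141, 0.   , 1.572]), 'contact_force': array([-0.351,  0.108, -0.932]), 'moment': array([ 0.026, -0.138,  0.03 ]), 'grip_width': np.float64(41.574)}
```

View pics/wrist2.png

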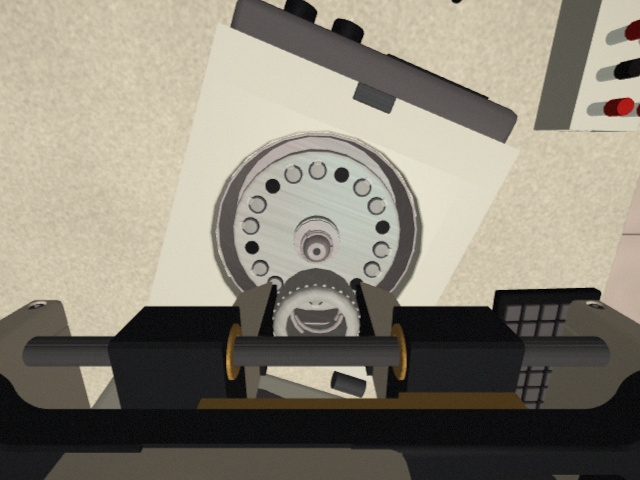

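Run:
```python
from h import *
p=viewer.capture("wrist"); save(p,"w3.png"); t=bot.get_obs()["tool_pos"]
im=cv2.imread("pics/w3.png")[210:350,255:380]; cv2.imwrite("pics/c3.png",cv2.resize(im,None,fx=4,fy=4,interpolation=cv2.INTER_CUBIC))
for z in(182.5,177,160): print(z,proj(p,[540,-171,z]))
for dz in(-5,21): print(dz,proj(p,t+[0,0,dz]))
f=331; print(np.round(p["T"],3).tolist())
```

```text
182.5 [np.float64(316.8764089541736), np.float64(249.20505764482954)]
177 [np.float64(316.8515118824542), np.float64(246.869451815678)]
160 [np.float64(316.78048547753696), np.float64(240.2064318743141)]
-5 [np.float64(315.4058420242131), np.float64(296.1113331046458)]
21 [np.float64(315.3705189850717), np.float64(321.77154293937724)]
[[1.0, -0.001, 0.001, 539.082], [-0.0, -0.95, -0.313, -85.098], [0.001, 0.313, -0.95, 423.785], [0.0, 0.0, 0.0, 1.0]]
```

View pics/c3.png

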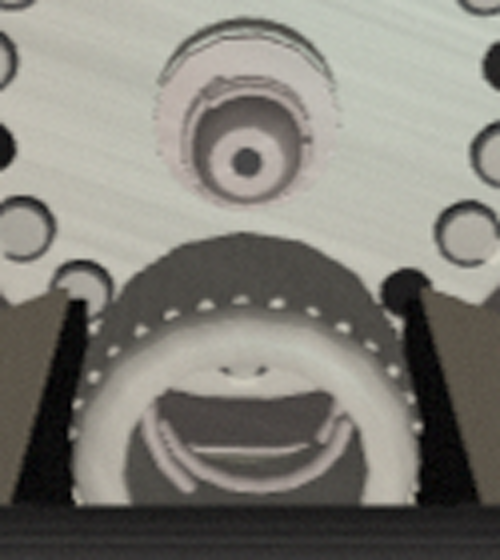

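```bash
python3 -m handwheel '0.015 0 0.7 0 0 0 -1;0.015 0 0.7 0 0 0 -1;0.015 0 0.7 0 0 0 -1;0.015 0 0.7 0 0 0 -1;0.015 0 0.7 0 0 0 -1'
python3 - <<'E'
from h import *
p=viewer.capture("wrist"); save(p,"w4.png"); t=bot.get_obs(); print(t["tool_pos"],t["contact_force"])
im=cv2.imread("pics/w4.png")[220:350,255:380]; cv2.imwrite("pics/c4.png",cv2.resize(im,None,fx=4,fy=4,interpolation=cv2.INTER_CUBIC))
for X in([539.6,-172,182.5],[539.6,-161,177],[539.6,-152.5,160]): print(proj(p,X))
E
```

```text
time: 9.43
tool_pos: [539.8, -170.0, 196.8]
tcp_rot: [3.139, 0.001, 1.57]
contact_force: [-0.3, -0.3, 0.3]
grip_width: 41.8
finger_force: 30.0
[ 540.06483422 -170.0993861   197.26103806] [-0.81941639  0.20495006 -0.71658752]
[np.float64(315.02741154721843), np.float64(291.5016767051625)]
[np.float64(314.9928751058696), np.float64(270.2381154758249)]
[np.float64(314.96158024287405), np.float64(246.9316129987282)]
```

View pics/c4.png

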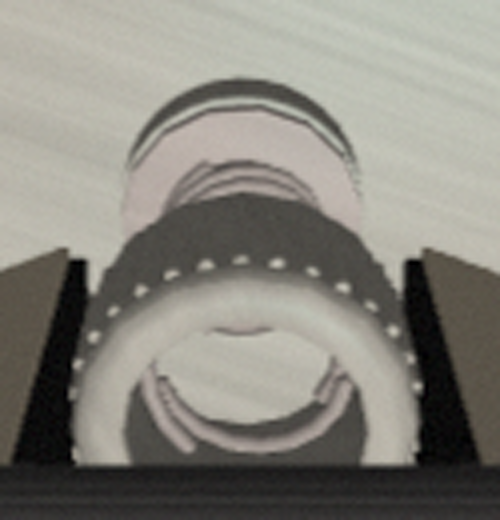

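```bash
python3 -m handwheel '0 0 0.06 0 0 0 -1;0 0 0.12 0 0 0 -1;0 0 0.12 0 0 0 -1'
python3 -m handwheel '0 0 0.02 0 0 0 -1;0 0 0.03 0 0 0 -1;0 0 0.03 0 0 0 -1'
python3 -m handwheel '0 0 0.02 0 0 0 -1;0 0 0.02 0 0 0 -1'
```

```text
time: 9.73
tool_pos: [538.5, -169.4, 182.4]
tcp_rot: [-3.141, -0.0, 1.57]
contact_force: [0.0, -0.3, -1.2]
grip_width: 41.8
finger_force: 30.0
time: 9.98
tool_pos: [538.8, -169.5, 179.9]
tcp_rot: [-3.141, -0.0, 1.57]
contact_force: [-0.4, -0.2, -1.1]
grip_width: 41.9
finger_force: 30.0
time: 10.15
tool_pos: [538.8, -169.5, 177.8]
tcp_rot: [-3.141, -0.0, 1.57]
contact_force: [-0.7, 0.1, -1.9]
grip_width: 41.6
finger_force: 30.0
```

```bash
for i in 1 ; do python3 -m handwheel '0 0 0.015 0 0 0 -1;0 0 0.015 0 0 0 -1' | egrep 'pos|force'; done
python3 -m handwheel '0 0 0.015 0 0 0 -1;0 0 0.015 0 0 0 -1'| egrep 'pos|force'
python3 -m handwheel '0 0 0.01 0 0 0 -1;0 0 0.01 0 0 0 -1'| egrep 'pos|force'
```

```text
tool_pos: [538.8, -169.5, 176.3]
contact_force: [-0.6, 0.8, 0.1]
finger_force: 30.0
tool_pos: [538.8, -169.5, 174.8]
contact_force: [-0.2, -0.1, -1.9]
finger_force: 30.0
tool_pos: [538.8, -169.5, 173.8]
contact_force: [-0.4, -0.3, -0.1]
finger_force: 30.0
```

```bash
python3 -m handwheel '0 0 0.01 0 0 0 -1;0 0 0.01 0 0 0 -1' | egrep 'pos|force'
python3 -m handwheel '0 0 0.01 0 0 0 -1;0 0 0.01 0 0 0 -1'| egrep 'pos|force'
python3 -m handwheel '0 0 0.01 0 0 0 -1;0 0 0.01 0 0 0 -1'| egrep 'pos|force'
```

```text
tool_pos: [539.0, -169.6, 173.0]
contact_force: [0.2, 0.7, -0.4]
finger_force: 30.0
tool_pos: [539.0, -169.6, 172.8]
contact_force: [-1.3, -0.2, 4.2]
finger_force: 30.0
tool_pos: [539.1, -169.7, 172.6]
contact_force: [-3.3, 1.2, 10.0]
finger_force: 30.0
```

```bash
python3 -m handwheel '0 0 -0.01 0 0 0 0.1;0 0 -0.01 0 0 0 0.1;0 0 -0.01 0 0 0 0.1;-0.02 0 -0.01 0 0 0 0.1;-0.024 0 -0.01 0 0 0 0.1;-0.024 0 -0.01 0 0 0 0.1'
python3 - <<'E'
from h import *
p=viewer.capture("wrist"); save(p,"w5.png"); o=bot.get_obs(); t=o["tool_pos"]; print(t,o["contact_force"],o["joint_positions"])
im=cv2.imread("pics/w5.png")[220:350,255:380]; cv2.imwrite("pics/c5.png",cv2.resize(im,None,fx=4,fy=4,interpolation=cv2.INTER_CUBIC))
a=np.linspace(0,2*np.pi,73)
for z in(166,169,172):
  for h,r in((0,21),(26,21)):
    q=np.array([proj(p,[539.6+r*np.cos(b),-172+r*np.sin(b),z+h]) for b in a]); q=(q-[255,220])*4
    print(z,h,"far row",q[:,1].min().round(),"l/r",q[:,0].min().round(),q[:,0].max().round(),"row at widest",q[q[:,0].argmax(),1].round())
E
```

```text
time: 11.65
tool_pos: [538.8, -172.1, 171.8]
tcp_rot: [-3.141, -0.0, 1.57]
contact_force: [0.2, 0.0, -0.3]
grip_width: 50.4
finger_force: 0.0
[ 538.84073562 -172.04929606  171.79541067] [ 1.34271728  0.82999459 -0.76567405] [-4.44497714e-01  4.63451531e-01  1.49284928e+00 -9.08886985e-05
  1.18555725e+00 -4.43869223e-01]
166 0 far row 159.0 l/r 96.0 399.0 row at widest 300.0
166 26 far row 242.0 l/r 72.0 424.0 row at widest 402.0
169 0 far row 167.0 l/r 93.0 402.0 row at widest 311.0
169 26 far row 253.0 l/r 69.0 427.0 row at widest 416.0
172 0 far row 176.0 l/r 91.0 404.0 row at widest 321.0
172 26 far row 265.0 l/r 66.0 430.0 row at widest 430.0
```

View pics/c5.png

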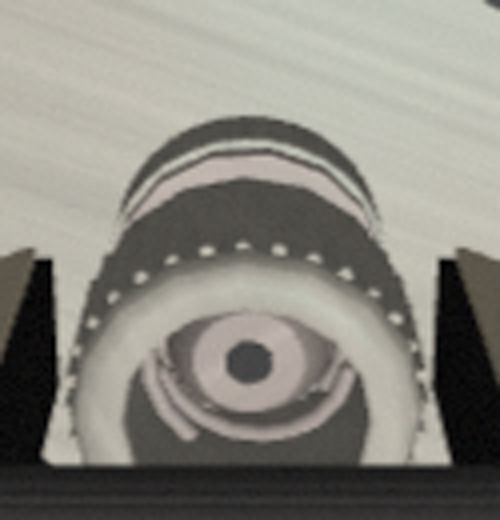

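```bash
python3 -m handwheel '0 0.007 0 0 0 0 -1;0 0.007 0 0 0 0 -1;0 0.007 0 0 0 0 -1;0 0.007 0.005 0 0 0 -1;0 0.007 0.005 0 0 0 -1' 
python3 -m handwheel '0 0 0 0 0 -0.039 -1;0 0 -0.003 0 0 -0.075 -1;0 0 -0.006 0 0 -0.11 -1;0 0 -0.006 0 0 -0.11 -1'
python3 -c "
from h import *;o=bot.get_obs();print(o['moment'],o['contact_force'])"
```

```text
time: 12.12
tool_pos: [539.6, -171.9, 171.9]
tcp_rot: [3.141, 0.0, 1.57]
contact_force: [-1.3, -0.4, 2.2]
grip_width: 41.7
finger_force: 30.0
time: 12.45
tool_pos: [539.7, -172.0, 172.7]
tcp_rot: [3.141, 0.001, 1.92]
contact_force: [-1.7, 0.1, 4.8]
grip_width: 41.8
finger_force: 30.0
[0.02492603 0.19991348 0.00985994] [-1.74311246  0.09454001  4.75010364]
```

```bash
for k in 1; do python3 -m handwheel '0 0 -0.003 0 0 -0.039 -1;0 0 -0.006 0 0 -0.075 -1;0 0 -0.009 0 0 -0.11 -1;0 0 -0.009 0 0 -0.11 -1'|egrep 'pos|rot|cont'; done
python3 -m handwheel '0 0 -0.003 0 0 -0.039 -1;0 0 -0.006 0 0 -0.075 -1;0 0 -0.009 0 0 -0.11 -1;0 0 -0.009 0 0 -0.11 -1'|egrep 'pos|rot|cont'
```

```text
tool_pos: [539.7, -171.8, 173.1]
tcp_rot: [3.141, 0.0, 2.262]
contact_force: [-0.9, 0.9, 2.5]
tool_pos: [539.5, -171.9, 173.5]
tcp_rot: [-3.141, -0.001, 2.606]
contact_force: [-0.5, 0.3, -0.8]
```

```bash
python3 -m handwheel '0 0 0.01 0 0 0 -1;0 0 0.01 0 0 0 -1'|egrep 'pos|rot|cont'
python3 -m handwheel '0 0 0.01 0 0 0 -1;0 0 0.01 0 0 0 -1'|egrep 'pos|rot|cont'
python3 -m handwheel '0 0 0.01 0 0 0 -1;0 0 0.01 0 0 0 -1'|egrep 'pos|rot|cont'
```

```text
tool_pos: [539.4, -171.9, 172.4]
tcp_rot: [-3.141, -0.001, 2.601]
contact_force: [-0.3, 0.3, -0.9]
tool_pos: [539.5, -171.9, 171.6]
tcp_rot: [-3.141, -0.0, 2.605]
contact_force: [0.6, 0.3, -0.9]
tool_pos: [539.5, -171.9, 170.7]
tcp_rot: [-3.141, -0.0, 2.606]
contact_force: [0.5, 1.2, -0.4]
```

```bash
python3 -m handwheel '0 0 0.01 0 0 0 -1;0 0 0.01 0 0 0 -1'|egrep 'pos|rot|cont'
python3 -m handwheel '0 0 0.01 0 0 0 -1;0 0 0.01 0 0 0 -1'|egrep 'pos|rot|cont'
python3 -m handwheel '0 0 0.007 0 0 0 -1;0 0 0.007 0 0 0 -1'|egrep 'pos|rot|cont'
```

```text
tool_pos: [539.5, -171.9, 169.7]
tcp_rot: [-3.142, -0.0, 2.607]
contact_force: [0.3, 0.6, -0.9]
tool_pos: [539.6, -171.9, 169.2]
tcp_rot: [-3.142, 0.0, 2.607]
contact_force: [-1.3, 0.8, 1.1]
tool_pos: [539.7, -171.9, 169.1]
tcp_rot: [-3.142, 0.001, 2.607]
contact_force: [-1.9, 1.5, 5.8]
```

```bash
python3 -m handwheel '0 0 0.002 0 0 0.035 -1;0 0 0.005 0 0 0.07 -1;0 0 0.008 0 0 0.1 -1;0 0 0.008 0 0 0.1 -1'|egrep 'pos|rot|cont'
python3 -m handwheel '0 0 0.003 0 0 0.035 -1;0 0 0.006 0 0 0.07 -1;0 0 0.008 0 0 0.1 -1;0 0 0.008 0 0 0.1 -1'|egrep 'pos|rot|cont'
python3 -c "
from h import *;o=bot.get_obs();print(o['moment'],o['contact_force'])"
```

```text
tool_pos: [539.4, -172.0, 168.2]
tcp_rot: [-3.141, 0.001, 2.288]
contact_force: [-2.7, 0.9, 5.8]
tool_pos: [539.4, -172.0, 167.4]
tcp_rot: [3.142, 0.001, 1.974]
contact_force: [-2.8, 1.4, 5.8]
[ 0.18422741  0.40460034 -0.03252073] [-2.753325    1.3801038   5.84438739]
```

```bash
python3 -m handwheel '0 0 0.003 0 0 0.035 -1;0 0 0.006 0 0 0.07 -1;0 0 0.008 0 0 0.1 -1;0 0 0.011 0 0 0.135 -1;0 0 0.014 0 0 0.17 -1;0 0 0.0165 0 0 0.2 -1;0 0 0.0165 0 0 0.2 -1'|egrep 'pos|rot|cont'
python3 -m handwheel '0 0 0.003 0 0 0.035 -1;0 0 0.006 0 0 0.07 -1;0 0 0.008 0 0 0.1 -1;0 0 0.011 0 0 0.135 -1;0 0 0.014 0 0 0.17 -1;0 0 0.0165 0 0 0.2 -1;0 0 0.0165 0 0 0.2 -1'|egrep 'pos|rot|cont'
python3 -c "
from h import *;o=bot.get_obs();print(o['moment'],o['contact_force'])"
```

```text
tool_pos: [539.5, -172.0, 165.7]
tcp_rot: [3.141, 0.0, 1.345]
contact_force: [-2.6, 1.2, 4.8]
tool_pos: [539.6, -172.0, 164.1]
tcp_rot: [3.141, -0.0, 0.717]
contact_force: [-1.5, 0.8, 5.1]
[ 0.17428779  0.38392445 -0.01545498] [-1.51988043  0.82936955  5.14831896]
```

```bash
python3 -m handwheel '0 0 0.003 0 0 0.035 -1;0 0 0.006 0 0 0.07 -1;0 0 0.008 0 0 0.1 -1;0 0 0.011 0 0 0.135 -1;0 0 0.014 0 0 0.17 -1;0 0 0.0165 0 0 0.2 -1;0 0 0.0165 0 0 0.2 -1'|egrep 'pos|rot|cont'
python3 -c "
from h import *;o=bot.get_obs();print(o['moment'],o['contact_force'])"
python3 -m handwheel '0 0 0.003 0 0 0.035 -1;0 0 0.005 0 0 0.065 -1;0 0 0.005 0 0 0.065 -1'|egrep 'pos|rot|cont'
python3 -c "
from h import *;o=bot.get_obs();print(o['moment'],o['contact_force'])"
```

```text
tool_pos: [539.7, -172.2, 162.4]
tcp_rot: [3.141, -0.001, 0.089]
contact_force: [-1.2, 0.1, 4.3]
[ 0.12291138  0.35819232 -0.05171765] [-1.23767142  0.11208895  4.32608455]
tool_pos: [539.8, -172.3, 162.0]
tcp_rot: [3.141, -0.001, -0.115]
contact_force: [-1.4, 0.3, 5.0]
[ 0.07114441  0.3215885  -0.04361832] [-1.41620297  0.25864622  5.00125145]
```

```bash
python3 -m handwheel '0 0 0.002 0 0 0.035 -1;0 0 0.004 0 0 0.07 -1;0 0 0.006 0 0 0.095 -1;0 0 0.006 0 0 0.095 -1'|egrep 'pos|rot|cont'
python3 -c "
from h import *;o=bot.get_obs();print(o['moment'],o['contact_force'])"
python3 -m handwheel '0 0 0.002 0 0 0.03 -1;0 0 0.003 0 0 0.05 -1;0 0 0.003 0 0 0.05 -1'|egrep 'pos|rot|cont'
python3 - <<'E'
from h import *
o=bot.get_obs();print(o['moment'],o['contact_force'],o["joint_positions"])
E
```

```text
tool_pos: [540.0, -172.4, 161.5]
tcp_rot: [3.141, -0.002, -0.413]
contact_force: [-1.5, 0.2, 4.9]
[ 0.04370831  0.2789927  -0.00504157] [-1.53503366  0.18733815  4.91255026]
tool_pos: [540.1, -172.4, 161.3]
tcp_rot: [3.141, -0.002, -0.569]
contact_force: [-0.6, -0.2, 5.3]
[ 0.09314027  0.35716426 -0.05019557] [-0.57540634 -0.24491851  5.28548516] [-4.43890216e-01  4.74636868e-01  1.50552020e+00 -4.90301549e-04
  1.15916362e+00  1.69632002e+00]
```

```bash
python3 -m handwheel '0 0 0.002 0 0 0.03 -1;0 0 0.003 0 0 0.05 -1;0 0 0.003 0 0 0.05 -1'|egrep 'pos|rot|cont'
python3 -c "
from h import *;o=bot.get_obs();print(o['moment'],o['contact_force'],o['grip_width'])"
python3 -m handwheel '0 0 0.001 0 0 0.02 -1;0 0 0.002 0 0 0.035 -1;0 0 0.002 0 0 0.035 -1'|egrep 'pos|rot|cont'
python3 -c "
from h import *;print(np.mean([ (viewer.capture('top'),np.r_[bot.get_obs()['moment'],bot.get_obs()['contact_force'],bot.get_obs()['tool_pos']])[1] for _ in range(5)],0).round(3))"
```

```text
tool_pos: [539.9, -172.3, 161.0]
tcp_rot: [-3.142, -0.002, -0.726]
contact_force: [-1.5, 0.3, 6.2]
[ 0.07096328  0.35313403 -0.04314335] [-1.45938299  0.30382797  6.20683775] 41.480662692934516
tool_pos: [539.8, -172.3, 160.8]
tcp_rot: [-3.141, -0.002, -0.835]
contact_force: [-2.1, 0.7, 7.4]
[ 1.32000e-01  5.07000e-01 -1.40000e-02 -1.84400e+00 -3.00000e-02
  6.74200e+00  5.39798e+02 -1.72256e+02  1.60806e+02]
```

```bash
python3 -m handwheel '0 0 -0.007 0 0 0 -1;0 0 -0.007 0 0 0 -1'|egrep 'pos|rot|cont'
python3 -c "
from h import *;print(np.mean([ (viewer.capture('top'),np.r_[bot.get_obs()['moment'],bot.get_obs()['contact_force'],bot.get_obs()['tool_pos']])[1] for _ in range(5)],0).round(3))"
```

```text
tool_pos: [539.8, -172.2, 160.9]
tcp_rot: [-3.142, -0.001, -0.833]
contact_force: [-1.5, -0.2, 4.0]
[-9.80000e-02  2.93000e-01 -5.30000e-02 -1.17100e+00 -6.42000e-01
  4.62100e+00  5.39784e+02 -1.72223e+02  1.60843e+02]
```

```bash
for i in 1; do python3 -m handwheel '0 0 0.0015 0 0 0.02 -1;0 0 0.003 0 0 0.038 -1;0 0 0.003 0 0 0.038 -1'|egrep 'pos|rot|cont'; done
python3 -c "
from h import *;print(np.mean([ (viewer.capture('top'),np.r_[bot.get_obs()['moment'],bot.get_obs()['contact_force'],bot.get_obs()['tool_pos'],bot.get_obs()['tau'][5]])[1] for _ in range(8)],0).round(3),bot.get_obs()['time'])"
python3 -m handwheel '0 0 0.0015 0 0 0.02 -1;0 0 0.003 0 0 0.038 -1;0 0 0.003 0 0 0.038 -1'|egrep 'pos|rot|cont'
python3 -c "
from h import *;print(np.mean([ (viewer.capture('top'),np.r_[bot.get_obs()['moment'],bot.get_obs()['contact_force'],bot.get_obs()['tool_pos'],bot.get_obs()['tau'][5]])[1] for _ in range(8)],0).round(3),bot.get_obs()['time'])"
```

```text
tool_pos: [539.7, -172.1, 160.5]
tcp_rot: [3.142, -0.001, -0.955]
contact_force: [-1.8, -1.0, 6.8]
[-2.00000e-03  3.76000e-01 -1.12000e-01 -1.75400e+00 -8.02000e-01
  5.86300e+00  5.39660e+02 -1.72082e+02  1.60551e+02 -4.90000e-02] 19.1833
tool_pos: [539.6, -172.1, 160.2]
tcp_rot: [3.142, -0.001, -1.074]
contact_force: [-1.5, -1.2, 5.8]
[-2.10000e-02  3.75000e-01 -9.00000e-02 -1.92100e+00 -9.38000e-01
  5.87000e+00  5.39637e+02 -1.72106e+02  1.60244e+02 -4.20000e-02] 19.8333
```

```bash
python3 -m handwheel '0 0 0 0 0 0.02 -1;0 0 -0.01 0 0 0.02 -1;0 0 -0.015 0 0 0.02 -1'|egrep 'pos|rot|cont'
python3 -c "
from h import *;print(np.mean([ (viewer.capture('top'),np.r_[bot.get_obs()['moment'],bot.get_obs()['contact_force'],bot.get_obs()['tool_pos'],bot.get_obs()['tau'][5]])[1] for _ in range(6)],0).round(3),bot.get_obs()['time'])"
```

```text
tool_pos: [539.6, -172.1, 160.2]
tcp_rot: [3.141, 0.0, -1.133]
contact_force: [3.7, -4.4, -9.7]
[-4.58000e-01 -5.58000e-01 -9.60000e-02  3.94700e+00 -3.74500e+00
 -9.38800e+00  5.39564e+02 -1.72087e+02  1.60245e+02 -9.30000e-02] 20.3833
```

```bash
python3 -m handwheel '0 0 0.009 0 0 0 -1;0 0 0.009 0 0 0 -1;0 0 0.009 0 0 0 0.3;0 0 0.009 0 0 0 0.3;0 0 0.009 0 0 0 0.3;0 0 0.009 0 0 0 0.3;0 0 0.009 0 0 0 0.3'|egrep 'time|pos|cont|wid'
python3 -m handwheel '0 0 -0.2 0 0 0 0.3;0 0 -0.5 0 0 0 0.3;0 0 -0.7 0 0 0 0.3;0 0 -0.7 0 0 0 0.3;0 0 -0.7 0 0 0 0.3'|egrep 'time|pos|cont|wid'
python3 - <<'E'
from h import *
p=viewer.capture("wrist"); save(p,"w6.png")
im=cv2.imread("pics/w6.png")[150:330,225:405]; cv2.imwrite("pics/c6.png",cv2.resize(im,None,fx=3.2,fy=3.2,interpolation=cv2.INTER_CUBIC))
o=proj(p,[539.6,-172,182.5]); print(o,[(o[0]-225)*3.2,(o[1]-150)*3.2])
for z in(157.5,158,158.5,159,159.5): print(z,proj(p,[539.6,-172,z+26]))
E
```

```text
time: 20.97
tool_pos: [539.6, -171.7, 160.7]
contact_force: [0.3, 0.4, 0.2]
grip_width: 59.9
time: 21.38
tool_pos: [540.1, -172.0, 231.6]
contact_force: [-0.7, 0.3, -0.6]
grip_width: 59.9
[np.float64(317.2811448338095), np.float64(265.1390622609158)] [np.float64(295.2996634681904), np.float64(368.4449992349306)]
157.5 [np.float64(317.28433172459876), np.float64(265.6982620244249)]
158 [np.float64(317.28593539257486), np.float64(265.97965564984327)]
158.5 [np.float64(317.2875459340253), np.float64(266.2622553552467)]
159 [np.float64(317.28916339323547), np.float64(266.54606891134944)]
159.5 [np.float64(317.2907878148721), np.float64(266.8311041557645)]
```

View pics/c6.png

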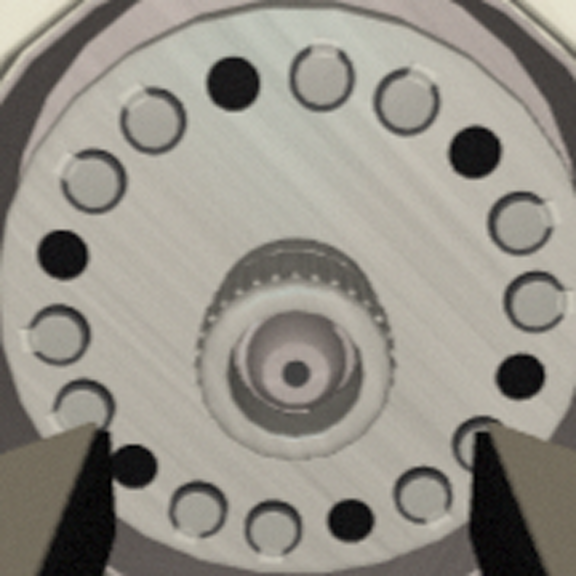

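```bash
python3 -c "
from h import *;print(bot.close_job())"
```

```text
the job is handed in; nothing more can be done
None
```

The nut is on the spindle and I've handed the job in: it was turned backward until it dropped off the thread start, then forward about 3.7 rad to snug, and released with the gripper clear, at about 21 s of the 61 s allowed. The washer's press was not measured directly; from the nut's descent I put it at roughly 1.3–1.8 mm of its 2 mm.

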